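# Free a seized hose connector from a valve block

## Robot

A 6-joint arm with a two-finger parallel gripper is mounted at the origin on the work surface; the furniture and walls round the work are solid. World frame = base frame: x ahead of the robot, y to its left, z up, the work surface at z = 0. Lengths are in m, angles in degrees, forces in N, time in s.
With the tool pointing down it reaches from about 0.375 to 0.9 m from the base axis. Payload 3.1 kg.
Tool frame: the origin (TCP) lies on the centre line of the jaws, within the pads' length; the fingertips stand 25 mm ahead of it and the grasp point (between the pads) lies 6 mm ahead of it; z points along the fingers, y is the line along which they close (so a half turn about z gives the same grasp; the last joint's range is limited). The gripper opens to 87 mm and grips with 3 to 60 N. Pads are 19 mm wide; open, the fingers measure 117 mm over their backs; the gripper's body (75 mm by 190 mm) begins 51 mm behind the grasp point.
Start: joints at [64.887, 30.224, 82.088, -0, 67.689, -10.227], TCP at [0.161, 0.604, 0.248] pointing down, gripper open.
Joint ranges: [-176.69, 176.69], [-43.24, 126.21], [12.49, 139.97], [-82, 262], [0, 151.66], [-163.58, 163.58]. Speed limits (degrees/s): [159.86, 159.86, 180, 180, 180, 180].

## Interface

Orientations are given as a 3x3 rotation matrix whose columns are the frame's x, y, z axes.
In Python, from rig import read_state, capture, camera_params, hand_in gives the robot as it stands.
- The arm moves only by the tool apply_moves, never from a script. Its argument "rows" is a list of rows, each an object of numbers: "x", "y", "z": the shift along the tool's x, y, z in mm; "rx", "ry", "rz": the turn, a rotation vector about the tool's x, y, z in units of 6 degrees (1.0 is 6 degrees); "claw": the closure in counts, from 0 (fully open) to 255 (shut). A call has 1 to 10 rows; each row is the pose to reach, as a shift and turn from the pose commanded when the call began, along the tool's axes at that moment; what a row does not reach only later rows make up. A row lasts 1/8 s, in which the tool goes at most 62.5 mm and 10.7 degrees, less where a joint would pass 70% of its speed; a pose out of reach is approached as far as the arm can. A call with a gripper value outside its range is refused whole. The fingers move at their own pace and stop on an object; the grip force is fixed at half the most. Time passes only in rows, so rows that repeat a pose let the fingers close. It gives the time, the measured TCP pose, the force, the opening and the grip force at its end, in the units of the state.
- read_state(): the state, without advancing time (a new reading comes with each control period).
- capture(name): name is "side" or "top"; returns (picture, depth): 384x512x3 uint8, red, green, blue; 384x512 float32, m along the optical axis (not along the pixel's ray), 0 where there is no reading.
- camera_params(name): a dict with "fx", "fy", "cx", "cy" (pixels), "xyz" and "orientation" of the camera in the world. Camera axes: x right, y up, looking along -z (the intrinsics and any distortion apply to the point x, -y, -z); pixel columns grow to the right and rows downward; lengths in m; the calibration is good to about 2 mm. A picture is of the moment at which its call begins. camera_params takes no time and is no camera call.
- hand_in(): hands the job in; it is judged then, once.
The state is a dict: "time_s": time; "joint_positions": joint angles; "qvel": joint speeds; "tau": joint torques, N m; "position": TCP position; "tcp_rot": TCP orientation; "force": force on the tool from outside, world axes, zero at the start; "moment": the same for the moment, N m; "opening": opening from 0.0 (shut) to 1.0 (fully open); "grasp_force": force on a finger pad.
Only numpy, scipy, OpenCV 4.12 (cv2) and the standard library are available. Lean on these libraries where they do the work, as an engineer would, in place of code of your own. Each camera call takes 0.05 s, during which the arm holds its last target. There are 200 camera calls.

## Task

The tall hexagon hose connector is seized in its port in the valve block; a straight pull only lifts the whole block off its base. Free it by twisting it back and forth, a good 20 degrees to each side, while drawing it gently upward so that the block stays down on its base, then set it down inside the nearer of the two grey sorting trays and let go.

Things in the scene. Friction and masses are not known exactly. Their poses are not given: they have to be found in the camera images.
- connector: steel hose connector upright in the block's port, 86 mm, 0.12 kg. Origin: centre of its bottom end; z up its axis. Shank d 22, z 0-24 mm (22 in the port at first); collar d 32, z 24-28; hexagon to grip, 27 across flats, 31 over corners, z 28-62, flats facing +x and -x and every 60 degrees; ribbed spigot d 18, z 62-86. Its x starts parallel to the port's x
- port (a point): mouth centre of the port (d 25, 22 mm deep) in the top of the aluminium valve block, 58 mm above the bench; z up, x along the block's 80 mm side, y along its 120 mm side, block middle 28 mm toward -y. 8 mm down a seal grips the shank; friction 19-29 N opposes the shank's sliding, turning included, so the pull is light while it turns. Free after 14 mm of rise. 4 mm high brass plugs toward -y stay
- valve_block (a joint): height of the valve block (46 mm high, 1.2 kg) above its fixed base plate, m; 0 is fully down. Only its weight (12 N) keeps it down; a low fence keeps it from turning or shifting. It stays down while the connector rises by less than about a third of the distance that the shank's surface turns (11 mm per rad), and comes up with a straight pull
- sorting_tray: the nearer of two grey sorting trays (the other is at the back, out of reach), fixed, 236 x 321 x 34 mm, other fittings standing in it. Origin: centre of the underside; x along the short side. Floor 3 mm thick, rim 4 mm thick and 32 mm high, dividers 4 mm thick and 28 mm high. An empty compartment, 123 mm (x) by 100 mm (y), has its centre at x = -50 mm, y = +3 mm of the tray's frame

How it is judged (in metres and radians):
On the way, in this order (a step that is already met when the one before it is completed fails the run):
1. the connector is turned at least 10 degrees to either side while its foot is still in the port (angle between the x axis of connector and the x axis of port, either way round above 0.175 rad and z of connector in the frame of port below -0.004 m), for 0.02 s.
2. it is turned back through its first direction (within 5 degrees) while its foot is still in the port (angle between the x axis of connector and the x axis of port, either way round below 0.087 rad and z of connector in the frame of port below -0.002 m), for 0.02 s.
3. the connector is drawn clear of the port (z of connector in the frame of port above 0.005 m), for 0.1 s.
At the end, for the whole second after the job is handed in: The connector, released and at rest, stands or lies in any compartment of the sorting tray (the bottom end of its shank inside the rim and less than 45 mm above the bench), and the valve block is down on its base (within 3 mm) (x of connector in the frame of sorting_tray between -0.112 and 0.112 m and y of connector in the frame of sorting_tray between -0.155 and 0.155 m and height (world z) of connector below 0.045 m and linear speed of connector below 0.02 m/s and value of joint valve_block below 0.003 m); the robot touches nothing.
It fails at once if the valve block is lifted more than 10 mm off its base (value of joint valve_block above 0.01 m).
It also fails if it takes over 51 s, if anything falls off the work surface, if the arm or the gripper's body presses on something with over 40 N, if the wrist force passes 120 N, or if a joint passes its speed limit or range.

## Working session

There is one attempt and no reset: what is moved stays moved. The work goes in short steps, Python scripts to look and compute and a tool call to move; the robot and the scene stay as the last step left them, time stands still between calls to the robot, and variables do not carry over. Pictures are saved under pics/ and viewed, at most 10 in all, crops included, and the job is handed in when it is done.

Besides the shell and the picture viewer there is one more tool, called after "Emit:" as name(argument=value, ...) on one line, values as JSON. apply_moves: Moves the arm, as the interface text tells. Its arguments: {"type":"object","properties":{"rows":{"type":"array"}},"required":["rows"]}

```bash
mkdir -p pics; cat > h.py <<'E'
import numpy as np, cv2
from rig import read_state, capture, camera_params, hand_in
def grab(n):
    im,d=capture(n); np.savez(f'/tmp/{n}.npz',im=im,d=d); return im,d
def load(n):
    z=np.load(f'/tmp/{n}.npz'); return z['im'],z['d']
def cloud(n,d):
    p=camera_params(n); v,u=np.mgrid[:d.shape[0],:d.shape[1]]
    P=np.stack([(u-p['cx'])/p['fx']*d,-(v-p['cy'])/p['fy']*d,-d],-1)
    return P@np.array(p['orientation']).T+np.array(p['xyz'])
E
python3 - <<'E'
from h import *
print(read_state())
for n in('top','side'):
    im,d=grab(n); print(n,camera_params(n),d.min(),d.max())
    cv2.imwrite(f'pics/{n}0.png',cv2.resize(im[:,:,::-1],(768,576)))
E
```

```text
{'time_s': 0.0, 'joint_positions': array([ 6.48886962e+01,  3.02787357e+01,  8.21569916e+01, -1.94768584e-03,
        6.76896605e+01, -1.02263705e+01]), 'qvel': array([-0.07139467,  0.05273463, -0.14452727,  0.0051039 ,  0.05391421,
        0.0210983 ]), 'tau': array([-4.52605200e-04, -4.40040958e+01, -1.76593405e+01,  6.32269029e-02,
        5.83365757e-02, -1.78393720e-04]), 'position': array([0.16022246, 0.60340118, 0.2465707 ]), 'tcp_rot': array([[-9.66446825e-01,  2.56865185e-01, -9.00244596e-04],
       [ 2.56866514e-01,  9.66444833e-01, -1.99493549e-03],
       [ 3.57607265e-04, -2.15924176e-03, -9.99997605e-01]]), 'force': array([ 0.16668844, -0.02509144,  0.49456958]), 'moment': array([-0.0110467 , -0.00819325, -0.03167097]), 'grasp_force': 0.0, 'opening': 0.9985817233609365}
top {'fx': 369.2887502660168, 'fy': 369.2887502660168, 'cx': 252.78974752632612, 'cy': 190.50978924625912, 'xyz': array([ 0.44361674, -0.00468891,  0.91279308]), 'orientation': array([[ 0.01925978,  0.99246076, -0.12104007],
       [-0.99918849,  0.01482273, -0.03745184],
       [-0.03537534,  0.12166316,  0.99194086]])} 0.0 1.0103693
side {'fx': 449.9170143167716, 'fy': 449.9170143167716, 'cx': 251.03804030877328, 'cy': 190.70958571679284, 'xyz': array([ 0.22541054, -0.8237672 ,  0.73260572]), 'orientation': array([[ 0.94340819,  0.19187854, -0.27048774],
       [-0.33153745,  0.56534548, -0.75529293],
       [ 0.00799452,  0.80222635,  0.59696647]])} 0.0 3.9990678
```

View pics/top0.png

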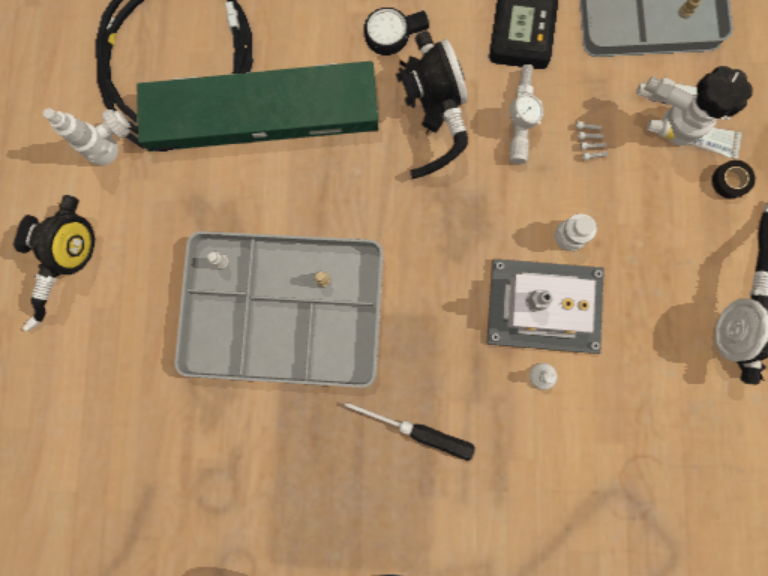

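View pics/side0.png

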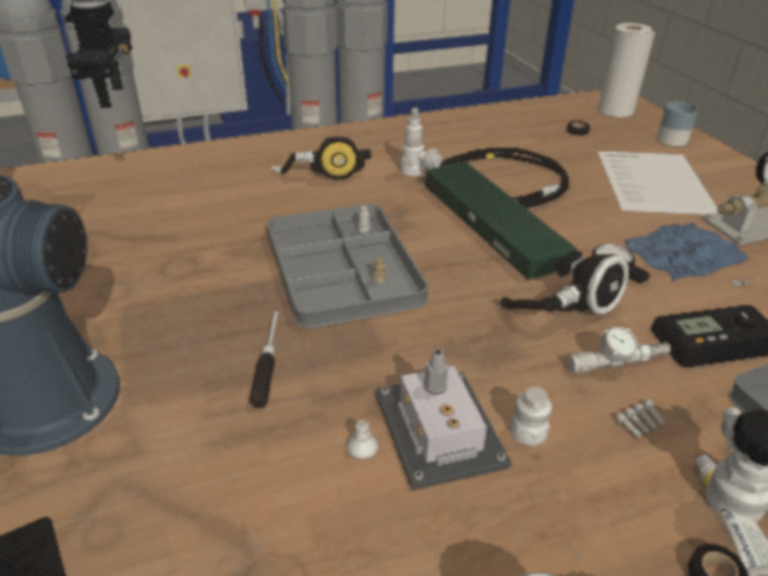

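The top view shows the block with the connector at about (540,299) in the upscaled picture. The plugs are to its right (−y) and the near tray is at (280,310). The empty compartments are lower left and upper right, with fittings at (216,260) and (322,279). The side view confirms this layout.

```bash
python3 - <<'E'
from h import *
for n in('top','side'):
    im,d=load(n); P=cloud(n,d); ok=d>0
    # block top: height 50..63, in region
    R=ok&(P[...,0]>.3)&(P[...,0]<.6)&(P[...,1]>-.4)&(P[...,1]<-.05)
    hsv=cv2.cvtColor(im,cv2.COLOR_RGB2HSV)
    m=R&(abs(P[...,2]-.058)<.006)&(hsv[...,1]<60)&(hsv[...,2]>120)
    nc,l,s,c=cv2.connectedComponentsWithStats(m.astype(np.uint8))
    for k in range(1,nc):
        if s[k,4]>60:
            q=P[l==k]; r=cv2.minAreaRect((q[:,:2]*1000).astype(np.float32)); print(n,'blk',s[k],r,q[:,2].mean())
    for a,b in((.064,.098),(.10,.14)):
        m=R&(P[...,2]>a)&(P[...,2]<b)
        nc,l,s,c=cv2.connectedComponentsWithStats(m.astype(np.uint8))
        for k in range(1,nc):
            if s[k,4]>5: q=P[l==k]; print(n,a,s[k],q.mean(0).round(4),q.min(0).round(3),q.max(0).round(3))
    # plugs
    m=R&(hsv[...,1]>120)&(hsv[...,2]>60)&(P[...,2]>.05)
    nc,l,s,c=cv2.connectedComponentsWithStats(m.astype(np.uint8))
    for k in range(1,nc):
        if s[k,4]>5: q=P[l==k]; print(n,'plug',s[k],q.mean(0).round(4))
    # tray rim
    T=ok&(P[...,0]>.25)&(P[...,0]<.65)&(P[...,1]>-.03)&(P[...,1]<.45)
    m=T&(abs(P[...,2]-.0335)<.006)
    nc,l,s,c=cv2.connectedComponentsWithStats(m.astype(np.uint8))
    for k in range(1,nc):
        if s[k,4]>300: q=P[l==k]; print(n,'tray',s[k],cv2.minAreaRect((q[:,:2]*1000).astype(np.float32)),q[:,2].mean())
    m=T&(P[...,2]>.043)
    nc,l,s,c=cv2.connectedComponentsWithStats(m.astype(np.uint8))
    for k in range(1,nc):
        if s[k,4]>8: q=P[l==k]; print(n,'tall',s[k],q.mean(0).round(4),q.max(0).round(3))
im,_=load('top'); c=im[165:245,310:420,::-1]; c=cv2.resize(c,None,fx=7,fy=7,interpolation=2); cv2.imwrite('pics/c0.png',c)
E
```

```text
top blk [ 342  183   55   39 1563] ((526.6949462890625, -239.76876831054688), (120.4921646118164, 80.58030700683594), 86.02986907958984) 0.05803754398812982
top 0.064 [351 193  14  15  83] [ 0.5257 -0.2044  0.0853] [ 0.513 -0.219  0.064] [ 0.542 -0.197  0.098]
top 0.1 [358 194  10  10  74] [ 0.5273 -0.2103  0.1177] [ 0.519 -0.22   0.101] [ 0.537 -0.204  0.126]
top plug [375 199   7   7  30] [ 0.5249 -0.2598  0.0621]
top plug [387 201   5   5  18] [ 0.5231 -0.2836  0.0622]
top tray [ 116  154  139  104 1052] ((514.7540893554688, 189.79270935058594), (322.128662109375, 236.78968811035156), 87.831787109375) 0.03357687948546326
top tall [138 168   9   8  58] [0.5906 0.2932 0.0518] [0.6   0.304 0.06 ]
top tall [210 181   6   6  28] [0.5636 0.1239 0.0491] [0.571 0.13  0.053]
side blk [ 268  244   57   50 1474] ((529.9022216796875, -244.1295623779297), (122.17387390136719, 81.21624755859375), 85.72267150878906) 0.05715827801334178
side 0.064 [284 240  15  21 218] [ 0.5281 -0.2235  0.0839] [ 0.517 -0.233  0.064] [ 0.546 -0.203  0.098]
side 0.1 [288 232   9  14  94] [ 0.53   -0.2196  0.1138] [ 0.523 -0.225  0.101] [ 0.54  -0.207  0.123]
side plug [295 273   6   2   7] [ 0.5253 -0.2666  0.0609]
side tray [179 135 107  75 645] ((519.0009765625, 185.05795288085938), (327.3901672363281, 236.81951904296875), 87.60257720947266) 0.03152823136999518
side tall [240 137   6   7  29] [0.5947 0.2882 0.0504] [0.604 0.298 0.057]
side tall [251 171   5   4  18] [0.5681 0.1188 0.0471] [0.575 0.125 0.049]
```

View pics/c0.png

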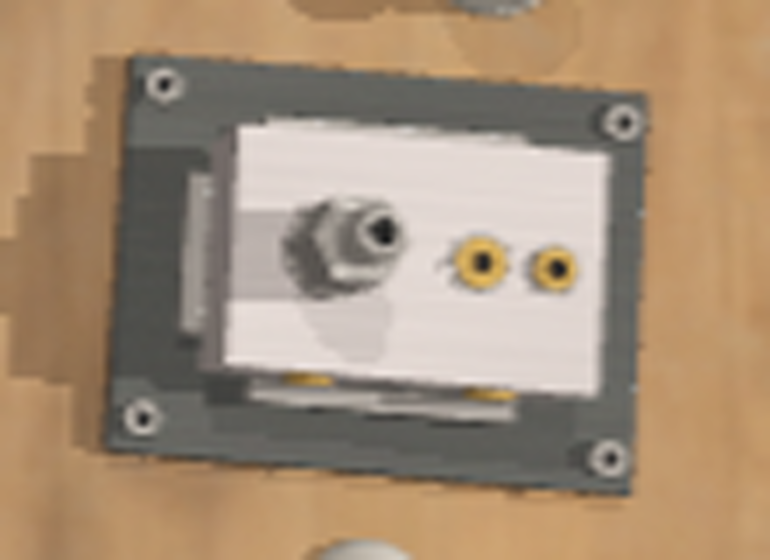

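The block's long side points along 86°, so the block x axis is at −4°. Both views put the port near (0.530, −0.214). The tray's empty compartment is near (0.467, 0.192). The hex flats at 56° suit the tool with a small turn, so I'll set out for the port now.

Emit:
apply_moves(rows=[{"x": -35,"y": -32,"rz": 0.3},{"x": -71,"y": -65,"rz": 0.6},{"x": -106,"y": -97,"rz": 1.0},{"x": -142,"y": -130,"rz": 1.3},{"x": -177,"y": -162,"rz": 1.6},{"x": -212,"y": -194,"rz": 1.9},{"x": -248,"y": -227,"rz": 2.2},{"x": -283,"y": -259,"rz": 2.6},{"x": -319,"y": -292,"rz": 2.9},{"x": -354,"y": -324,"rz": 3.2}])

```text
validation failed for argument at $.ro...
```

```bash
cat >> h.py <<'E'
def go(x,y,z,yaw_y=None):
    s=read_state(); R=np.array(s['tcp_rot']); d=R.T@(np.array([x,y,z])-s['position'])*1000
    a=np.degrees(np.arctan2(R[1,1],R[0,1]))
    print('t',round(s['time_s'],2),'pos',s['position'].round(4),'yawy',a.round(2),'F',s['force'].round(1),'op',round(s['opening'],3),'gf',round(s['grasp_force'],1),'j6',s['joint_positions'][5].round(1))
    print('delta',d.round(1),'rz',None if yaw_y is None else round(-(yaw_y-a)/6,2))
E
python3 -c "
from h import *
go(.53,-.214,.248,56)"
```

```text
t 0.1 pos [0.1603 0.6035 0.2467] yawy 75.12 F [ 1. -1. -1.] op 1.0 gf 0.0 j6 -10.2
delta [-5.673e+02 -6.951e+02 -2.000e-01] rz 3.19
```

Emit:
apply_moves(rows=[{"x": -35,"y": -32,"z": 0,"rx": 0,"ry": 0,"rz": 0.3,"claw": 0},{"x": -71,"y": -65,"z": 0,"rx": 0,"ry": 0,"rz": 0.6,"claw": 0},{"x": -106,"y": -97,"z": 0,"rx": 0,"ry": 0,"rz": 1.0,"claw": 0},{"x": -142,"y": -130,"z": 0,"rx": 0,"ry": 0,"rz": 1.3,"claw": 0},{"x": -177,"y": -162,"z": 0,"rx": 0,"ry": 0,"rz": 1.6,"claw": 0},{"x": -212,"y": -194,"z": 0,"rx": 0,"ry": 0,"rz": 1.9,"claw": 0},{"x": -248,"y": -227,"z": 0,"rx": 0,"ry": 0,"rz": 2.2,"claw": 0},{"x": -283,"y": -259,"z": 0,"rx": 0,"ry": 0,"rz": 2.6,"claw": 0},{"x": -319,"y": -292,"z": 0,"rx": 0,"ry": 0,"rz": 2.9,"claw": 0},{"x": -354,"y": -324,"z": 0,"rx": 0,"ry": 0,"rz": 3.2,"claw": 0}])

```text
time_s: 1.35
position: [0.4199, 0.1985, 0.2474]
tcp_rot: [[-0.828, 0.561, -0.0], [0.561, 0.828, 0.0], [0.0, -0.0, -1.0]]
force: [0.7, 0.1, 0.5]
opening: 0.998
grasp_force: 0.0
```

```bash
python3 -c "
from h import *
go(.53,-.214,.19,56)"
```

```text
t 1.35 pos [0.4199 0.1985 0.2474] yawy 55.84 F [0.7 0.1 0.5] op 0.998 gf 0.0 j6 -44.4
delta [-322.7 -279.5   57.4] rz -0.03
```

Emit:
apply_moves(rows=[{"x": -36,"y": -31,"z": 0,"rx": 0,"ry": 0,"rz": 0,"claw": 0},{"x": -72,"y": -62,"z": 5,"rx": 0,"ry": 0,"rz": 0,"claw": 0},{"x": -108,"y": -93,"z": 10,"rx": 0,"ry": 0,"rz": 0,"claw": 0},{"x": -144,"y": -124,"z": 15,"rx": 0,"ry": 0,"rz": 0,"claw": 0},{"x": -180,"y": -155,"z": 20,"rx": 0,"ry": 0,"rz": 0,"claw": 0},{"x": -216,"y": -186,"z": 30,"rx": 0,"ry": 0,"rz": 0,"claw": 0},{"x": -252,"y": -217,"z": 40,"rx": 0,"ry": 0,"rz": 0,"claw": 0},{"x": -288,"y": -249,"z": 50,"rx": 0,"ry": 0,"rz": 0,"claw": 0},{"x": -323,"y": -279,"z": 58,"rx": 0,"ry": 0,"rz": 0,"claw": 0},{"x": -323,"y": -279,"z": 58,"rx": 0,"ry": 0,"rz": 0,"claw": 0}])

```text
time_s: 2.6
position: [0.5312, -0.2155, 0.1886]
tcp_rot: [[-0.826, 0.564, 0.0], [0.564, 0.826, -0.001], [-0.001, -0.0, -1.0]]
force: [0.2, 0.7, -0.1]
opening: 1.003
grasp_force: 0.0
```

```bash
python3 - <<'E'
from h import *
go(.53,-.214,.091,56)
im,d=grab('side'); P=cloud('side',d)
c=im[150:330,180:400,::-1]; cv2.imwrite('pics/s1.png',cv2.resize(c,None,fx=3,fy=3,interpolation=2))
im,d=grab('top')
c=im[110:290,260:480,::-1]; cv2.imwrite('pics/t1.png',cv2.resize(c,None,fx=3,fy=3,interpolation=2))
E
```

```text
t 2.6 pos [ 0.5312 -0.2155  0.1886] yawy 55.69 F [ 0.2  0.7 -0.1] op 1.003 gf 0.0 j6 -88.9
delta [ 1.9  0.6 97.6] rz -0.05
```

View pics/s1.png

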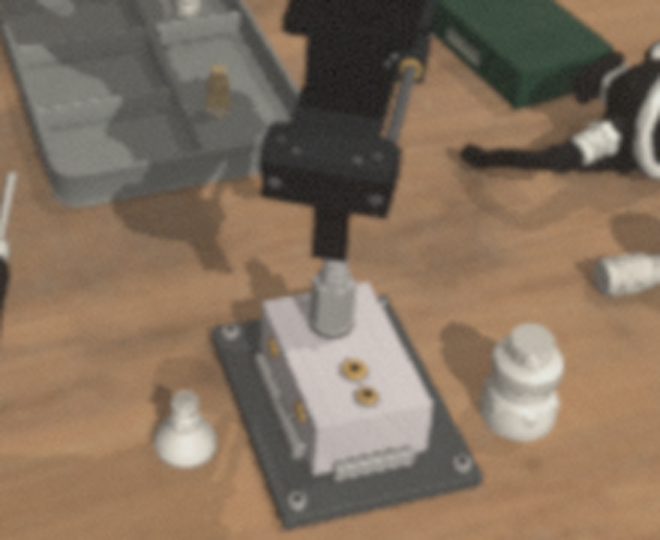

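The side view shows the open gripper centred over the connector (fingers at about (331,230), connector top at (334,265)), with nothing in the way. I'll descend.

Emit:
apply_moves(rows=[{"x": 1,"y": 0.5,"z": 25,"rx": 0,"ry": 0,"rz": 0,"claw": 0},{"x": 1,"y": 0.5,"z": 50,"rx": 0,"ry": 0,"rz": 0,"claw": 0},{"x": 1,"y": 0.5,"z": 75,"rx": 0,"ry": 0,"rz": 0,"claw": 0},{"x": 1,"y": 0.5,"z": 90,"rx": 0,"ry": 0,"rz": 0,"claw": 0},{"x": 1,"y": 0.5,"z": 97,"rx": 0,"ry": 0,"rz": 0,"claw": 0},{"x": 1,"y": 0.5,"z": 97,"rx": 0,"ry": 0,"rz": 0,"claw": 130},{"x": 1,"y": 0.5,"z": 97,"rx": 0,"ry": 0,"rz": 0,"claw": 130},{"x": 1,"y": 0.5,"z": 97,"rx": 0,"ry": 0,"rz": 0,"claw": 130}])

```text
time_s: 3.7
position: [0.5304, -0.2114, 0.0933]
tcp_rot: [[-0.828, 0.56, 0.001], [0.56, 0.828, -0.001], [-0.001, 0.0, -1.0]]
force: [-0.5, -0.1, 1.1]
opening: 0.743
grasp_force: 0.0
```

```bash
python3 - <<'E'
from h import *
go(.53,-.214,.091,56)
im,d=grab('side')
c=im[190:310,220:360,::-1]; cv2.imwrite('pics/s2.png',cv2.resize(c,None,fx=5,fy=5,interpolation=2))
E
```

```text
t 3.7 pos [ 0.5304 -0.2114  0.0933] yawy 55.91 F [-0.5 -0.1  1.1] op 0.743 gf 0.0 j6 -88.9
delta [-1.1 -2.3  2.3] rz -0.01
```

View pics/s2.png

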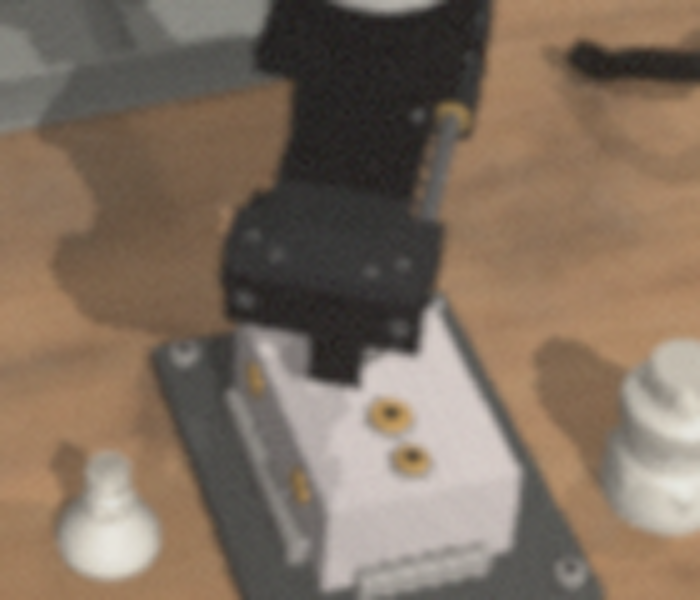

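The fingers are down around the hexagon, with the fingertip at about (335,370) just above the block top and clear of the plugs. I'll close now.

Emit:
apply_moves(rows=[{"x": 0,"y": 0,"z": 0,"rx": 0,"ry": 0,"rz": 0,"claw": 255},{"x": 0,"y": 0,"z": 0,"rx": 0,"ry": 0,"rz": 0,"claw": 255},{"x": 0,"y": 0,"z": 0,"rx": 0,"ry": 0,"rz": 0,"claw": 255},{"x": 0,"y": 0,"z": 0,"rx": 0,"ry": 0,"rz": 0,"claw": 255},{"x": 0,"y": 0,"z": 0,"rx": 0,"ry": 0,"rz": 0,"claw": 255},{"x": 0,"y": 0,"z": 0,"rx": 0,"ry": 0,"rz": 0,"claw": 255}])

```text
time_s: 4.5
position: [0.5296, -0.212, 0.0928]
tcp_rot: [[-0.829, 0.56, -0.001], [0.56, 0.829, -0.001], [-0.0, -0.002, -1.0]]
force: [-3.4, -4.4, 3.5]
opening: 0.307
grasp_force: 29.9
```

```bash
python3 - <<'E'
from h import *
go(.53,-.214,.091,56)
E
```

```text
t 4.5 pos [ 0.5296 -0.212   0.0928] yawy 55.95 F [-3.4 -4.4  3.5] op 0.307 gf 29.9 j6 -88.9
delta [-1.5 -1.4  1.8] rz -0.01
```

The grip is at 26.7 mm, matching the 27 mm across the flats. I'll start the first twist with a gentle rise, easing off the side load by 1 mm.

Emit:
apply_moves(rows=[{"x": 0,"y": -1,"z": 0,"rx": 0,"ry": 0,"rz": 0,"claw": 255},{"x": 0,"y": -1,"z": 0,"rx": 0,"ry": 0,"rz": 0.7,"claw": 255},{"x": 0,"y": -1,"z": -0.1,"rx": 0,"ry": 0,"rz": 1.4,"claw": 255},{"x": 0,"y": -1,"z": -0.3,"rx": 0,"ry": 0,"rz": 2.1,"claw": 255},{"x": 0,"y": -1,"z": -0.45,"rx": 0,"ry": 0,"rz": 2.8,"claw": 255},{"x": 0,"y": -1,"z": -0.6,"rx": 0,"ry": 0,"rz": 3.5,"claw": 255},{"x": 0,"y": -1,"z": -0.75,"rx": 0,"ry": 0,"rz": 4.2,"claw": 255}])

```text
time_s: 5.38
position: [0.5292, -0.2116, 0.0929]
tcp_rot: [[-0.509, 0.861, -0.001], [0.861, 0.509, 0.001], [0.001, -0.0, -1.0]]
force: [-1.4, -2.5, -1.2]
opening: 0.305
grasp_force: 29.9
```

```bash
python3 - <<'E'
from h import *
go(.53,-.214,.091,56); print(read_state()['moment'])
E
```

```text
t 5.38 pos [ 0.5292 -0.2116  0.0929] yawy 30.63 F [-1.4 -2.5 -1.2] op 0.305 gf 29.9 j6 -63.7
delta [-2.5 -0.5  1.9] rz -4.23
[-0.41631143  0.22156972  0.19353735]
```

Emit:
apply_moves(rows=[{"x": 0,"y": 0,"z": 0,"rx": 0,"ry": 0,"rz": -0.8,"claw": 255},{"x": 0,"y": 0,"z": -0.2,"rx": 0,"ry": 0,"rz": -1.7,"claw": 255},{"x": 0,"y": 0,"z": -0.4,"rx": 0,"ry": 0,"rz": -2.5,"claw": 255},{"x": 0,"y": 0,"z": -0.6,"rx": 0,"ry": 0,"rz": -3.4,"claw": 255},{"x": 0,"y": 0,"z": -0.8,"rx": 0,"ry": 0,"rz": -4.2,"claw": 255},{"x": 0,"y": 0,"z": -1.0,"rx": 0,"ry": 0,"rz": -5.0,"claw": 255},{"x": 0,"y": 0,"z": -1.2,"rx": 0,"ry": 0,"rz": -5.9,"claw": 255},{"x": 0,"y": 0,"z": -1.4,"rx": 0,"ry": 0,"rz": -6.7,"claw": 255},{"x": 0,"y": 0,"z": -1.6,"rx": 0,"ry": 0,"rz": -7.6,"claw": 255},{"x": 0,"y": 0,"z": -1.7,"rx": 0,"ry": 0,"rz": -8.4,"claw": 255}])

```text
time_s: 6.62
position: [0.5297, -0.2124, 0.0941]
tcp_rot: [[-0.988, 0.153, 0.001], [0.153, 0.988, -0.0], [-0.001, -0.0, -1.0]]
force: [-1.6, -3.5, -3.6]
opening: 0.305
grasp_force: 29.9
```

```bash
python3 - <<'E'
from h import *
go(.53,-.214,.091,56); print(read_state()['moment'])
im,d=grab('side')
c=im[190:310,220:360,::-1]; cv2.imwrite('pics/s3.png',cv2.resize(c,None,fx=5,fy=5,interpolation=2))
E
```

```text
t 6.62 pos [ 0.5297 -0.2124  0.0941] yawy 81.22 F [-1.6 -3.5 -3.6] op 0.305 gf 29.9 j6 -114.3
delta [-0.5 -1.5  3.1] rz 4.2
[-0.70225467  0.30995212 -0.18199883]
```

View pics/s3.png

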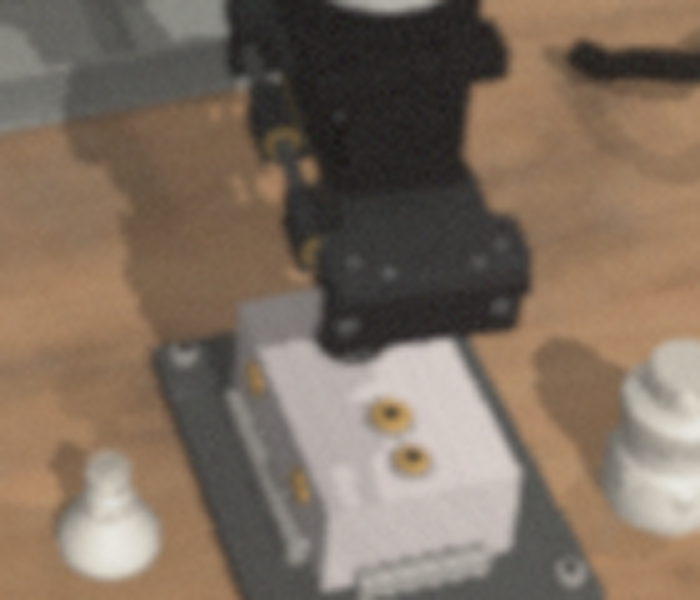

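The block's corners are where they were, for example (340,580), and the tool has turned about 50° back the other way. The pull is only 3.6 N, so I'll continue.

Emit:
apply_moves(rows=[{"x": 0.1,"y": -0.3,"z": 0,"rx": 0,"ry": 0,"rz": 0.8,"claw": 255},{"x": 0.2,"y": -0.6,"z": -0.2,"rx": 0,"ry": 0,"rz": 1.7,"claw": 255},{"x": 0.3,"y": -0.9,"z": -0.4,"rx": 0,"ry": 0,"rz": 2.5,"claw": 255},{"x": 0.3,"y": -0.9,"z": -0.7,"rx": 0,"ry": 0,"rz": 3.4,"claw": 255},{"x": 0.3,"y": -0.9,"z": -0.9,"rx": 0,"ry": 0,"rz": 4.2,"claw": 255},{"x": 0.3,"y": -0.9,"z": -1.1,"rx": 0,"ry": 0,"rz": 5.0,"claw": 255},{"x": 0.3,"y": -0.9,"z": -1.3,"rx": 0,"ry": 0,"rz": 5.9,"claw": 255},{"x": 0.3,"y": -0.9,"z": -1.5,"rx": 0,"ry": 0,"rz": 6.7,"claw": 255},{"x": 0.3,"y": -0.9,"z": -1.8,"rx": 0,"ry": 0,"rz": 7.6,"claw": 255},{"x": 0.3,"y": -0.9,"z": -1.9,"rx": 0,"ry": 0,"rz": 8.4,"claw": 255}])

```text
time_s: 7.92
position: [0.5291, -0.2123, 0.0961]
tcp_rot: [[-0.508, 0.861, -0.0], [0.861, 0.508, 0.001], [0.001, 0.0, -1.0]]
force: [-1.1, -2.6, -3.8]
opening: 0.308
grasp_force: 29.9
```

Emit:
apply_moves(rows=[{"x": 0,"y": 0,"z": 0,"rx": 0,"ry": 0,"rz": -0.8,"claw": 255},{"x": 0,"y": 0,"z": -0.2,"rx": 0,"ry": 0,"rz": -1.7,"claw": 255},{"x": 0,"y": 0,"z": -0.4,"rx": 0,"ry": 0,"rz": -2.5,"claw": 255},{"x": 0,"y": 0,"z": -0.7,"rx": 0,"ry": 0,"rz": -3.4,"claw": 255},{"x": 0,"y": 0,"z": -0.9,"rx": 0,"ry": 0,"rz": -4.2,"claw": 255},{"x": 0,"y": 0,"z": -1.1,"rx": 0,"ry": 0,"rz": -5.0,"claw": 255},{"x": 0,"y": 0,"z": -1.3,"rx": 0,"ry": 0,"rz": -5.9,"claw": 255},{"x": 0,"y": 0,"z": -1.5,"rx": 0,"ry": 0,"rz": -6.7,"claw": 255},{"x": 0,"y": 0,"z": -1.8,"rx": 0,"ry": 0,"rz": -7.6,"claw": 255},{"x": 0,"y": 0,"z": -1.9,"rx": 0,"ry": 0,"rz": -8.4,"claw": 255}])

```text
time_s: 9.18
position: [0.5291, -0.2124, 0.0981]
tcp_rot: [[-0.988, 0.154, -0.0], [0.154, 0.988, 0.001], [0.0, 0.001, -1.0]]
force: [-0.9, -1.7, -2.9]
opening: 0.308
grasp_force: 29.9
```

```bash
python3 - <<'E'
from h import *
go(.53,-.214,.091,56); print(read_state()['moment'])
im,d=grab('side')
cv2.imwrite('/tmp/s4.png',im[:,:,::-1])
E
```

```text
t 9.18 pos [ 0.5291 -0.2124  0.0981] yawy 81.13 F [-0.9 -1.7 -2.9] op 0.308 gf 29.9 j6 -114.3
delta [-1.2 -1.5  7.1] rz 4.19
[-0.24010107 -0.15568394 -0.15881432]
```

Emit:
apply_moves(rows=[{"x": 0,"y": -0.3,"z": 0,"rx": 0,"ry": 0,"rz": 0.8,"claw": 255},{"x": 0,"y": -0.5,"z": -0.2,"rx": 0,"ry": 0,"rz": 1.7,"claw": 255},{"x": 0,"y": -0.5,"z": -0.5,"rx": 0,"ry": 0,"rz": 2.5,"claw": 255},{"x": 0,"y": -0.5,"z": -0.7,"rx": 0,"ry": 0,"rz": 3.4,"claw": 255},{"x": 0,"y": -0.5,"z": -1.0,"rx": 0,"ry": 0,"rz": 4.2,"claw": 255},{"x": 0,"y": -0.5,"z": -1.2,"rx": 0,"ry": 0,"rz": 5.0,"claw": 255},{"x": 0,"y": -0.5,"z": -1.5,"rx": 0,"ry": 0,"rz": 5.9,"claw": 255},{"x": 0,"y": -0.5,"z": -1.7,"rx": 0,"ry": 0,"rz": 6.7,"claw": 255},{"x": 0,"y": -0.5,"z": -2.0,"rx": 0,"ry": 0,"rz": 7.6,"claw": 255},{"x": 0,"y": -0.5,"z": -2.1,"rx": 0,"ry": 0,"rz": 8.4,"claw": 255}])

```text
time_s: 10.48
position: [0.5293, -0.2125, 0.1003]
tcp_rot: [[-0.507, 0.862, 0.001], [0.862, 0.507, 0.001], [0.001, 0.001, -1.0]]
force: [1.7, 0.2, -4.4]
opening: 0.312
grasp_force: 29.9
```

Emit:
apply_moves(rows=[{"x": 0,"y": 0,"z": 0,"rx": 0,"ry": 0,"rz": -0.8,"claw": 255},{"x": 0,"y": 0,"z": -0.2,"rx": 0,"ry": 0,"rz": -1.7,"claw": 255},{"x": 0,"y": 0,"z": -0.5,"rx": 0,"ry": 0,"rz": -2.5,"claw": 255},{"x": 0,"y": 0,"z": -0.7,"rx": 0,"ry": 0,"rz": -3.4,"claw": 255},{"x": 0,"y": 0,"z": -1.0,"rx": 0,"ry": 0,"rz": -4.2,"claw": 255},{"x": 0,"y": 0,"z": -1.2,"rx": 0,"ry": 0,"rz": -5.0,"claw": 255},{"x": 0,"y": 0,"z": -1.5,"rx": 0,"ry": 0,"rz": -5.9,"claw": 255},{"x": 0,"y": 0,"z": -1.7,"rx": 0,"ry": 0,"rz": -6.7,"claw": 255},{"x": 0,"y": 0,"z": -2.0,"rx": 0,"ry": 0,"rz": -7.6,"claw": 255},{"x": 0,"y": 0,"z": -2.1,"rx": 0,"ry": 0,"rz": -8.4,"claw": 255}])

```text
time_s: 11.72
position: [0.529, -0.2127, 0.1023]
tcp_rot: [[-0.988, 0.155, 0.0], [0.155, 0.988, 0.001], [0.0, 0.001, -1.0]]
force: [0.3, -2.1, -3.9]
opening: 0.305
grasp_force: 29.9
```

```bash
python3 - <<'E'
from h import *
go(.53,-.214,.091,56); print(read_state()['moment'])
im,d=grab('side')
c=im[190:310,220:360,::-1]; cv2.imwrite('pics/s5.png',cv2.resize(c,None,fx=5,fy=5,interpolation=2))
E
```

```text
t 11.72 pos [ 0.529  -0.2127  0.1023] yawy 81.09 F [ 0.3 -2.1 -3.9] op 0.305 gf 29.9 j6 -114.3
delta [-1.2 -1.2 11.3] rz 4.18
[-0.25279075  0.04056492 -0.17175676]
```

View pics/s5.png

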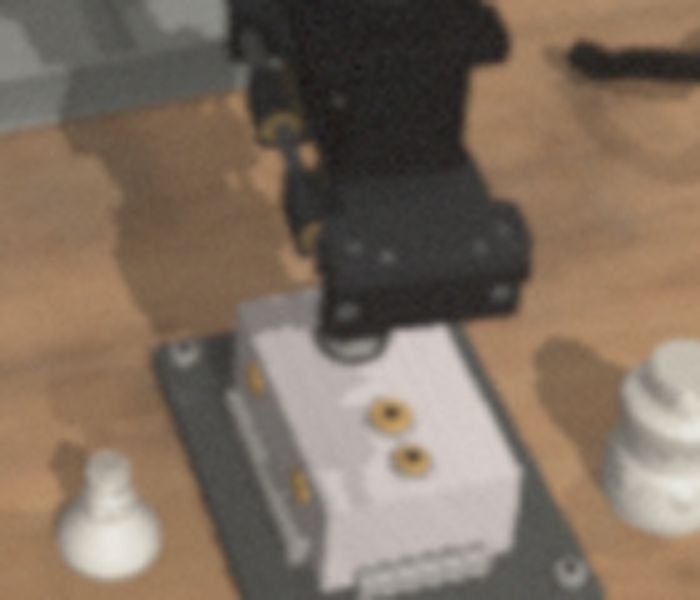

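The collar now shows clear of the block at about (352,345), and the block is still down with its corners unchanged. I need about 5 mm more.

Emit:
apply_moves(rows=[{"x": 0,"y": 0,"z": 0,"rx": 0,"ry": 0,"rz": 0.8,"claw": 255},{"x": 0,"y": 0,"z": -0.2,"rx": 0,"ry": 0,"rz": 1.7,"claw": 255},{"x": 0,"y": 0,"z": -0.5,"rx": 0,"ry": 0,"rz": 2.5,"claw": 255},{"x": 0,"y": 0,"z": -0.7,"rx": 0,"ry": 0,"rz": 3.4,"claw": 255},{"x": 0,"y": 0,"z": -1.0,"rx": 0,"ry": 0,"rz": 4.2,"claw": 255},{"x": 0,"y": 0,"z": -1.2,"rx": 0,"ry": 0,"rz": 5.0,"claw": 255},{"x": 0,"y": 0,"z": -1.5,"rx": 0,"ry": 0,"rz": 5.9,"claw": 255},{"x": 0,"y": 0,"z": -1.7,"rx": 0,"ry": 0,"rz": 6.7,"claw": 255},{"x": 0,"y": 0,"z": -2.0,"rx": 0,"ry": 0,"rz": 7.6,"claw": 255},{"x": 0,"y": 0,"z": -2.1,"rx": 0,"ry": 0,"rz": 8.4,"claw": 255}])

```text
time_s: 13.02
position: [0.5292, -0.2126, 0.1046]
tcp_rot: [[-0.506, 0.862, 0.0], [0.862, 0.506, 0.001], [0.001, 0.001, -1.0]]
force: [1.3, -0.4, -3.7]
opening: 0.308
grasp_force: 29.9
```

Emit:
apply_moves(rows=[{"x": 0,"y": 0,"z": 0,"rx": 0,"ry": 0,"rz": -0.8,"claw": 255},{"x": 0,"y": 0,"z": -0.2,"rx": 0,"ry": 0,"rz": -1.7,"claw": 255},{"x": 0,"y": 0,"z": -0.5,"rx": 0,"ry": 0,"rz": -2.5,"claw": 255},{"x": 0,"y": 0,"z": -0.7,"rx": 0,"ry": 0,"rz": -3.4,"claw": 255},{"x": 0,"y": 0,"z": -1.0,"rx": 0,"ry": 0,"rz": -4.2,"claw": 255},{"x": 0,"y": 0,"z": -1.2,"rx": 0,"ry": 0,"rz": -5.0,"claw": 255},{"x": 0,"y": 0,"z": -1.5,"rx": 0,"ry": 0,"rz": -5.9,"claw": 255},{"x": 0,"y": 0,"z": -1.7,"rx": 0,"ry": 0,"rz": -6.7,"claw": 255},{"x": 0,"y": 0,"z": -2.0,"rx": 0,"ry": 0,"rz": -7.6,"claw": 255},{"x": 0,"y": 0,"z": -2.1,"rx": 0,"ry": 0,"rz": -8.4,"claw": 255}])

```text
time_s: 14.28
position: [0.5288, -0.2127, 0.1069]
tcp_rot: [[-0.988, 0.155, -0.0], [0.155, 0.988, 0.001], [0.001, 0.001, -1.0]]
force: [-1.3, -0.4, -1.1]
opening: 0.309
grasp_force: 29.9
```

Emit:
apply_moves(rows=[{"x": 0,"y": 0,"z": 0,"rx": 0,"ry": 0,"rz": 0.8,"claw": 255},{"x": 0,"y": 0,"z": -0.2,"rx": 0,"ry": 0,"rz": 1.7,"claw": 255},{"x": 0,"y": 0,"z": -0.5,"rx": 0,"ry": 0,"rz": 2.5,"claw": 255},{"x": 0,"y": 0,"z": -0.7,"rx": 0,"ry": 0,"rz": 3.4,"claw": 255},{"x": 0,"y": 0,"z": -1.0,"rx": 0,"ry": 0,"rz": 4.2,"claw": 255},{"x": 0,"y": 0,"z": -1.2,"rx": 0,"ry": 0,"rz": 5.0,"claw": 255},{"x": 0,"y": 0,"z": -1.5,"rx": 0,"ry": 0,"rz": 5.9,"claw": 255},{"x": 0,"y": 0,"z": -1.7,"rx": 0,"ry": 0,"rz": 6.7,"claw": 255},{"x": 0,"y": 0,"z": -2.0,"rx": 0,"ry": 0,"rz": 7.6,"claw": 255},{"x": 0,"y": 0,"z": -2.1,"rx": 0,"ry": 0,"rz": 8.4,"claw": 255}])

```text
time_s: 15.52
position: [0.5294, -0.2126, 0.1096]
tcp_rot: [[-0.506, 0.863, 0.001], [0.863, 0.506, 0.001], [0.0, 0.001, -1.0]]
force: [1.1, -0.1, -0.3]
opening: 0.307
grasp_force: 29.9
```

```bash
python3 - <<'E'
from h import *
go(.53,-.214,.091,56); print(read_state()['moment'])
E
```

```text
t 15.53 pos [ 0.5294 -0.2126  0.1096] yawy 30.37 F [ 1.1 -0.1 -0.3] op 0.307 gf 29.9 j6 -63.6
delta [-1.5 -0.2 18.6] rz -4.27
[-0.04026726 -0.09024481  0.02521424]
```

The seal moment has dropped to zero after 17 mm of rise, so the connector is free. I'll lift it straight up.

Emit:
apply_moves(rows=[{"x": 0,"y": 0,"z": -1,"rx": 0,"ry": 0,"rz": 0,"claw": 255},{"x": 0,"y": 0,"z": -3,"rx": 0,"ry": 0,"rz": 0,"claw": 255},{"x": 0,"y": 0,"z": -6,"rx": 0,"ry": 0,"rz": 0,"claw": 255},{"x": 0,"y": 0,"z": -11,"rx": 0,"ry": 0,"rz": 0,"claw": 255},{"x": 0,"y": 0,"z": -20,"rx": 0,"ry": 0,"rz": 0,"claw": 255},{"x": 0,"y": 0,"z": -35,"rx": 0,"ry": 0,"rz": 0,"claw": 255},{"x": 0,"y": 0,"z": -55,"rx": 0,"ry": 0,"rz": 0,"claw": 255},{"x": 0,"y": 0,"z": -75,"rx": 0,"ry": 0,"rz": 0,"claw": 255},{"x": 0,"y": 0,"z": -85,"rx": 0,"ry": 0,"rz": 0,"claw": 255},{"x": 0,"y": 0,"z": -85,"rx": 0,"ry": 0,"rz": 0,"claw": 255}])

```text
time_s: 16.77
position: [0.5294, -0.2136, 0.1955]
tcp_rot: [[-0.511, 0.86, 0.002], [0.86, 0.511, -0.001], [-0.002, 0.001, -1.0]]
force: [0.9, 1.0, -1.3]
opening: 0.308
grasp_force: 29.9
```

```bash
python3 - <<'E'
from h import *
go(.467,.192,.195,56)
im,d=grab('side')
c=im[90:310,180:380,::-1]; cv2.imwrite('pics/s6.png',cv2.resize(c,None,fx=2.7,fy=2.7,interpolation=2))
P=cloud('side',d); m=(abs(P[...,2]-.058)<.012)&(P[...,0]>.45)&(P[...,0]<.6)&(P[...,1]<-.16)&(P[...,1]>-.32); q=P[m]; print(m.sum(),np.median(q[:,2]))
E
```

```text
t 16.77 pos [ 0.5294 -0.2136  0.1955] yawy 30.72 F [ 0.9  1.  -1.3] op 0.308 gf 29.9 j6 -63.9
delta [ 3.805e+02  1.535e+02 -2.000e-01] rz -4.21
1878 0.05694249459804157
```

View pics/s6.png

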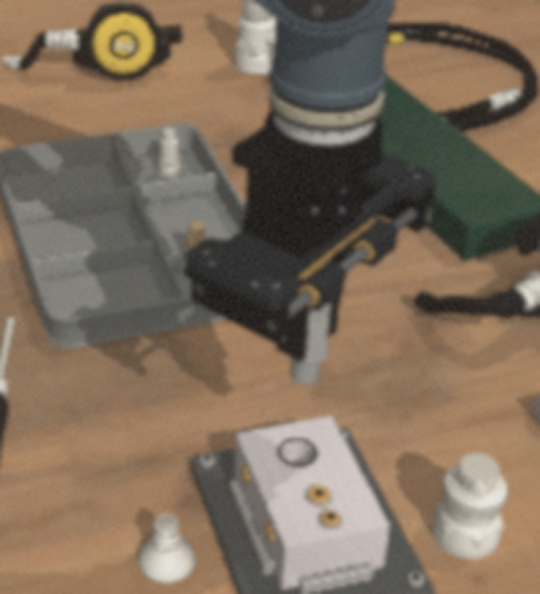

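The connector is free in the gripper, with its foot at about (305,375). The port at (298,452) is empty and the block top is at 0.057 m, so the block is down. Next I'll carry it to the tray.

Emit:
apply_moves(rows=[{"x": 20,"y": 8,"z": 0,"rx": 0,"ry": 0,"rz": 0.3,"claw": 255},{"x": 60,"y": 24,"z": 0,"rx": 0,"ry": 0,"rz": 0.8,"claw": 255},{"x": 105,"y": 42,"z": 0,"rx": 0,"ry": 0,"rz": 1.5,"claw": 255},{"x": 150,"y": 61,"z": 0,"rx": 0,"ry": 0,"rz": 2.2,"claw": 255},{"x": 195,"y": 79,"z": 0,"rx": 0,"ry": 0,"rz": 2.9,"claw": 255},{"x": 240,"y": 97,"z": 0,"rx": 0,"ry": 0,"rz": 3.6,"claw": 255},{"x": 285,"y": 115,"z": 0,"rx": 0,"ry": 0,"rz": 4.3,"claw": 255},{"x": 330,"y": 133,"z": 0,"rx": 0,"ry": 0,"rz": 5.0,"claw": 255},{"x": 365,"y": 147,"z": 0,"rx": 0,"ry": 0,"rz": 5.4,"claw": 255},{"x": 380,"y": 153,"z": 0,"rx": 0,"ry": 0,"rz": 5.5,"claw": 255}])

```text
time_s: 18.08
position: [0.465, 0.1934, 0.1934]
tcp_rot: [[0.038, 0.999, -0.002], [0.999, -0.038, -0.0], [-0.0, -0.002, -1.0]]
force: [0.4, -0.6, -2.5]
opening: 0.309
grasp_force: 29.9
```

```bash
python3 - <<'E'
from h import *
go(.467,.192,.0627,-2)
E
```

```text
t 18.07 pos [0.465  0.1934 0.1934] yawy -2.17 F [ 0.4 -0.6 -2.5] op 0.309 gf 29.9 j6 12.0
delta [ -1.3   2.3 130.7] rz -0.03
```

Emit:
apply_moves(rows=[{"x": 0,"y": 0,"z": 20,"rx": 0,"ry": 0,"rz": 0,"claw": 255},{"x": 0,"y": 0,"z": 50,"rx": 0,"ry": 0,"rz": 0,"claw": 255},{"x": 0,"y": 0,"z": 80,"rx": 0,"ry": 0,"rz": 0,"claw": 255},{"x": 0,"y": 0,"z": 105,"rx": 0,"ry": 0,"rz": 0,"claw": 255},{"x": 0,"y": 0,"z": 120,"rx": 0,"ry": 0,"rz": 0,"claw": 255},{"x": 0,"y": 0,"z": 127,"rx": 0,"ry": 0,"rz": 0,"claw": 255},{"x": 0,"y": 0,"z": 130,"rx": 0,"ry": 0,"rz": 0,"claw": 255},{"x": 0,"y": 0,"z": 132,"rx": 0,"ry": 0,"rz": 0,"claw": 255},{"x": 0,"y": 0,"z": 132,"rx": 0,"ry": 0,"rz": 0,"claw": 255}])

```text
time_s: 19.2
position: [0.4667, 0.1916, 0.0628]
tcp_rot: [[0.04, 0.999, 0.001], [0.999, -0.04, 0.0], [0.0, 0.001, -1.0]]
force: [-0.3, 0.4, -0.8]
opening: 0.308
grasp_force: 29.9
```

```bash
python3 - <<'E'
from h import *
go(.467,.192,.0597,-2)
E
```

```text
t 19.2 pos [0.4667 0.1916 0.0628] yawy -2.28 F [-0.3  0.4 -0.8] op 0.308 gf 29.9 j6 11.9
delta [0.4 0.3 3.1] rz -0.05
```

Emit:
apply_moves(rows=[{"x": 0,"y": 0,"z": 1,"rx": 0,"ry": 0,"rz": 0,"claw": 255},{"x": 0,"y": 0,"z": 2,"rx": 0,"ry": 0,"rz": 0,"claw": 255},{"x": 0,"y": 0,"z": 2.5,"rx": 0,"ry": 0,"rz": 0,"claw": 255},{"x": 0,"y": 0,"z": 2.5,"rx": 0,"ry": 0,"rz": 0,"claw": 255}])

```text
time_s: 19.7
position: [0.4664, 0.1915, 0.0599]
tcp_rot: [[0.04, 0.999, 0.0], [0.999, -0.04, 0.0], [0.0, 0.0, -1.0]]
force: [-0.5, 0.6, 0.1]
opening: 0.31
grasp_force: 29.9
```

Emit:
apply_moves(rows=[{"x": 0,"y": 0,"z": 0.5,"rx": 0,"ry": 0,"rz": 0,"claw": 255},{"x": 0,"y": 0,"z": 0.8,"rx": 0,"ry": 0,"rz": 0,"claw": 255},{"x": 0,"y": 0,"z": 0.8,"rx": 0,"ry": 0,"rz": 0,"claw": 255}])

```text
time_s: 20.08
position: [0.4664, 0.1915, 0.0598]
tcp_rot: [[0.04, 0.999, 0.0], [0.999, -0.04, 0.0], [0.0, 0.0, -1.0]]
force: [-0.7, -0.9, 7.3]
opening: 0.31
grasp_force: 29.9
```

The connector is touching the floor (7 N). I'll back off slightly and release it.

Emit:
apply_moves(rows=[{"x": 0,"y": 0,"z": -0.6,"rx": 0,"ry": 0,"rz": 0,"claw": 255},{"x": 0,"y": 0,"z": -0.6,"rx": 0,"ry": 0,"rz": 0,"claw": 150},{"x": 0,"y": 0,"z": -0.6,"rx": 0,"ry": 0,"rz": 0,"claw": 100},{"x": 0,"y": 0,"z": -0.6,"rx": 0,"ry": 0,"rz": 0,"claw": 90},{"x": 0,"y": 0,"z": -0.6,"rx": 0,"ry": 0,"rz": 0,"claw": 90},{"x": 0,"y": 0,"z": -0.6,"rx": 0,"ry": 0,"rz": 0,"claw": 90},{"x": 0,"y": 0,"z": -0.6,"rx": 0,"ry": 0,"rz": 0,"claw": 90},{"x": 0,"y": 0,"z": -0.6,"rx": 0,"ry": 0,"rz": 0,"claw": 90}])

```text
time_s: 21.08
position: [0.4664, 0.1915, 0.0596]
tcp_rot: [[0.04, 0.999, 0.0], [0.999, -0.04, 0.0], [0.0, 0.0, -1.0]]
force: [0.5, 0.6, 0.8]
opening: 0.647
grasp_force: 0.0
```

Emit:
apply_moves(rows=[{"x": 0,"y": 0,"z": -5,"rx": 0,"ry": 0,"rz": 0,"claw": 90},{"x": 0,"y": 0,"z": -20,"rx": 0,"ry": 0,"rz": 0,"claw": 90},{"x": 0,"y": 0,"z": -45,"rx": 0,"ry": 0,"rz": 0,"claw": 90},{"x": 0,"y": 0,"z": -75,"rx": 0,"ry": 0,"rz": 0,"claw": 90},{"x": 0,"y": 0,"z": -105,"rx": 0,"ry": 0,"rz": 0,"claw": 90},{"x": 0,"y": 0,"z": -130,"rx": 0,"ry": 0,"rz": 0,"claw": 90},{"x": 0,"y": 0,"z": -140,"rx": 0,"ry": 0,"rz": 0,"claw": 90},{"x": 0,"y": 0,"z": -140,"rx": 0,"ry": 0,"rz": 0,"claw": 90}])

```text
time_s: 22.08
position: [0.4666, 0.1916, 0.2004]
tcp_rot: [[0.04, 0.999, 0.002], [0.999, -0.04, 0.0], [0.0, 0.002, -1.0]]
force: [0.3, 0.1, 0.1]
opening: 0.646
grasp_force: 0.0
```

```bash
python3 - <<'E'
from h import *
go(.467,.192,.2,-2)
im,d=grab('side')
c=im[100:310,160:360,::-1]; cv2.imwrite('pics/s7.png',cv2.resize(c,None,fx=2.8,fy=2.8,interpolation=2))
P=cloud('side',d); m=(abs(P[...,2]-.058)<.012)&(P[...,0]>.45)&(P[...,0]<.6)&(P[...,1]<-.16)&(P[...,1]>-.32); print(np.median(P[m][:,2]))
E
```

```text
t 22.07 pos [0.4666 0.1916 0.2004] yawy -2.28 F [0.3 0.1 0.1] op 0.646 gf 0.0 j6 11.9
delta [0.5 0.4 0.4] rz -0.05
0.057039688126347854
```

View pics/s7.png

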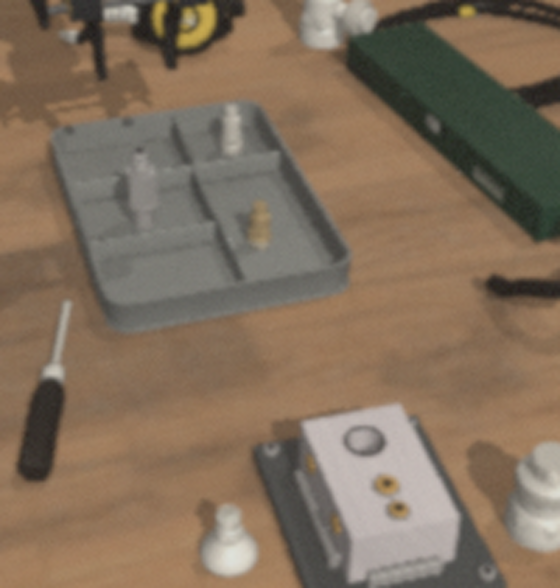

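The connector stands upright in the middle near compartment at about (143,190). The gripper is clear, and the block is down with its port empty at (364,440).

```bash
python3 -c "
from rig import hand_in
print(hand_in())"
```

```text
the job is handed in; nothing more can be done
None
```

The connector was twisted free with the block staying down on its base and now stands released in the nearer tray's empty compartment; I handed the job in at about 22 s, and no verdict came back.

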